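Fit the core rod through both end gates of a casting mould

TASK

Get the casting mould ready for pouring: pick the core rod off its rest and thread it, nose first, through the hole in the mould's near end gate (the end nearer the rest), along the channel and out through the far gate, until the handle's shoulder is home against the near gate, and leave the rod running straight down the middle of the channel. The gates slide sideways and were left off-centre, so feel for each hole, bring the gates into line with the rod and never force it; leave the other things on the table alone.

Things in the scene. Friction and masses are not known exactly. Their poses are not given: they have to be found in the camera images.
- mould: Heavy casting mould, does not budge. Origin: centre of the underside of its steel bed (230 x 150 x 18 mm); z up, x along the channel from the near to the far end. Channel open on top, 140 mm long (x -70 to 70), 70 mm wide inside; two white side walls 12 mm thick, tops at z 93. A grey end gate closes each end. The rod goes in at the -x end: the near end, the one nearer the rod's rest.
- mould_entry (a point): point on the channel's middle line in the plane of the near gate's outer face, at hole height (x -78, y 0, z 58 mm from the mould's origin). The near gate: plate 8 mm thick, 110 mm wide, z 18 to 98, with one round 14 mm through hole (1 mm chamfer) mid-width at z 58. It slides along y (friction about 1 N, stops at 14 mm) and stands 5 to 12 mm off to one side, which is not measured.
- mould_exit (a point): point on the channel's middle line in the plane of the far gate's outer face, at hole height (x 78, y 0, z 58 mm from the mould's origin). The far gate (x 70 to 78) is a plate like the near one with the same hole; it too slides along y and stands 5 to 12 mm off to one side or the other, unmeasured. Outside each gate a rail reaches x 85 mm, z 28; keeper clips on the wall tops reach x 88, z 106.
- core: Core rod: aluminium tube 12 mm across, 185 mm long, with a square wooden handle (22 x 22 mm, 45 mm long) at its back end; 50 g, centre of mass about 50 mm ahead of the shoulder. Origin: on the axis at the shoulder (front face of the handle); x along the shaft to the nose, y and z square to the handle's flats, z up on the rest (axis 45 mm above the table). The last 6 mm taper to 7 mm across.
- core_nose (a point): centre of the flat tip of the core rod's nose, 185 mm ahead of the shoulder on its axis
- core_grip (a point): centre of the core rod's square handle, 22.5 mm behind the shoulder on its axis
- rest: Fixed wooden rest under the core rod: base 170 x 60 x 12 mm from its origin to +x, two notched uprights 12 mm thick, 51 mm high, centred 30 and 145 mm along x. The rod lies in the 14 mm wide notches, shoulder above the origin, nose to +x; its handle hangs free behind the rest. Origin at table height; z up.
- chip_jar: bystander: lidded jar of chips, 80 mm wide, 89 mm high, origin at centre of underside
- pigment: bystander: small dropper bottle, 32 mm wide, 85 mm high, origin at centre of underside
- mix_cup: bystander: open mixing cup, 76 mm wide, 100 mm high, origin at centre of underside
- spatula: bystander: spatula lying flat, 250 mm long, origin on its underside
Not all that is in view belongs to the job. There is more than one size of the core; the job needs the larger.

How it is judged:
By the outcome, as a careful person would: the job done as asked, in the order asked, and still so for the second after the job is handed in, with the robot touching nothing.
It also fails if it takes over 72 s, if anything falls off the work surface, if the arm or the gripper's body presses on something with over 40 N, if the wrist force passes 120 N, or if a joint passes its speed limit or range.

ROBOT

A 6-joint arm with a two-finger parallel gripper is mounted at the origin on the work surface. World frame = base frame: x ahead of the robot, y to its left, z up, the work surface at z = 0. Lengths are in m, angles in rad, forces in N, time in s.
With the tool pointing down it reaches from about 0.35 to 0.925 m from the base axis. Payload 6.4 kg.
Tool frame: the origin (TCP) lies midway between the tips of the shut fingers; the grasp point (between the pads) lies 19 mm behind it (pinch_z is the distance from the TCP to the grasp point, in m); z points along the fingers, y is the line along which they close (so a half turn about z gives the same grasp; the last joint's range is limited). The gripper opens to 94 mm and grips with 3 to 60 N. Pads are 16 mm wide; open, the fingers measure 119 mm over their backs; the gripper's body (75 mm by 177 mm) begins 78 mm behind the grasp point.
Start: joints at [-0.174, 0.245, 1.558, -0, 1.339, -0.174], TCP at [0.65, 0, 0.205] pointing down, gripper open.
Joint ranges: [-3.13, 3.13], [-1.02, 2.26], [0.13, 2.54], [-0.95, 4.09], [0.21, 2.88], [-2.74, 2.74]. Speed limits (rad/s): [2.57, 2.57, 3.14, 3.14, 3.14, 3.14].

INTERFACE

Orientations are given as a rotation vector (axis times angle).
In Python, from station import * gives the robot as it stands. The module is installed in compiled form; this text tells all that it offers.
- The arm moves only by the tool play_rows, never from a script. Its argument "plan" is text: rows parted by semicolons, each of 7 numbers parted by spaces: the shift along the tool's x, y, z in mm, then the turn, a rotation vector about the tool's x, y, z in degrees, then the finger opening in mm, from 0 to 94. In form: tx ty tz rx ry rz gripper; .... A call has 1 to 20 rows; each row is the pose to reach, as a shift and turn from the pose commanded when the call began, along the tool's axes at that moment; what a row does not reach only later rows make up. A row lasts 1/12 s, in which the tool goes at most 41.7 mm and 7.16 degrees, less where a joint would pass 70% of its speed; a pose out of reach is approached as far as the arm can. A call with a gripper value outside its range is refused whole. The fingers move at their own pace and stop on an object; the grip force is fixed at half the most. Time passes only in rows, so rows that repeat a pose let the fingers close. It gives the time, the measured TCP pose, the force, the opening and the grip force at its end, in the units of the state.
- observe(): the state, without advancing time (a new reading comes with each control period).
- capture(name): name is "scene" or "side" or "wrist"; returns a dict with "image" (400x640x3 uint8, blue, green, red), "range_z" (400x640 float32, m along the optical axis (not along the pixel's ray), 0 where there is no reading), "fx", "fy", "cx", "cy" (pixels), "R" (3x3) and "t" (3): a world point X has camera coordinates R X + t. Camera axes: x right, y down, z forward; pixel columns grow to the right and rows downward; lengths in m; the calibration is good to about 2 mm. A picture is of the moment at which its call begins.
- job_done(): hands the job in; it is judged then, once.
The state is a dict: "time_s": time; "joint_positions": joint angles; "qvel": joint speeds; "joint_torque": joint torques, N m; "tcp_pos": TCP position; "eef_rot": TCP orientation; "force": force on the tool from outside, world axes, zero at the start; "torque": the same for the moment, N m; "gripper_width": opening from 0.0 (shut) to 1.0 (fully open); "gripper_force": force on a finger pad.
Only numpy, scipy, OpenCV 4.12 (cv2) and the standard library are available. Lean on these libraries where they do the work, as an engineer would, in place of code of your own. Each camera call takes 0.05 s, during which the arm holds its last target. There are 200 camera calls.

## Working session

There is one attempt and no reset: what is moved stays moved. The work goes in short steps, Python scripts to look and compute and a tool call to move; the robot and the scene stay as the last step left them, time stands still between calls to the robot, and variables do not carry over. Pictures are saved under pics/ and viewed, at most 10 in all, crops included, and the job is handed in when it is done.

Besides the shell and the picture viewer there is one more tool, called after ">>>" as name(argument=value, ...) on one line, values as JSON. play_rows: Moves the arm, as the interface text tells. Its arguments: {"type":"object","properties":{"plan":{"type":"string"}},"required":["plan"]}

```bash
mkdir -p pics
cat > h.py <<'E'
from station import *
import numpy as np, cv2, pickle
from scipy.spatial.transform import Rotation as Ro
def cap(n):
    c=capture(n); pickle.dump(c,open(f'{n}.pkl','wb')); return c
def ld(n): return pickle.load(open(f'{n}.pkl','rb'))
def cloud(c):
    z=c['range_z']; v,u=np.mgrid[:z.shape[0],:z.shape[1]]
    p=np.stack([(u-c['cx'])/c['fx']*z,(v-c['cy'])/c['fy']*z,z],-1)
    w=(p-c['t'])@c['R']; w[z==0]=np.nan; return w
E
python3 - <<'E'
from h import *
for n in('scene','side'):
    c=cap(n); cv2.imwrite(f'pics/{n}0.png',c['image']); print(n,c['fx'],(-c['R'].T@c['t']).round(3),c['R'][2].round(2))
s=observe();print({k:np.round(v,3) for k,v in s.items()})
E
```

```text
scene 364.81636372135455 [ 0.822 -0.511  1.006] [-0.22  0.42 -0.88]
side 488.76585337775595 [-0.008  0.926  0.883] [ 0.43 -0.69 -0.58]
{'time_s': np.float64(0.1), 'joint_positions': array([-0.174,  0.246,  1.559,  0.   ,  1.339, -0.174]), 'qvel': array([ 0.002, -0.001, -0.002, -0.002, -0.002, -0.   ]), 'joint_torque': array([ 0.0000e+00, -4.1692e+01, -3.1553e+01,  6.9000e-02,  3.1000e-02,
       -0.0000e+00]), 'tcp_pos': array([0.649, 0.   , 0.204]), 'eef_rot': array([-2.22e+00, -2.22e+00,  2.00e-03]), 'force': array([-0.437, -0.636, -0.597]), 'torque': array([-0.041,  0.007,  0.023]), 'gripper_force': np.float64(0.0), 'gripper_width': np.float64(1.001)}
```

View pics/scene0.png

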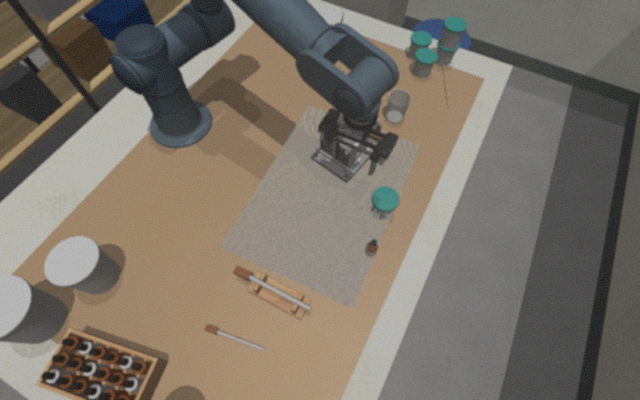

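View pics/side0.png

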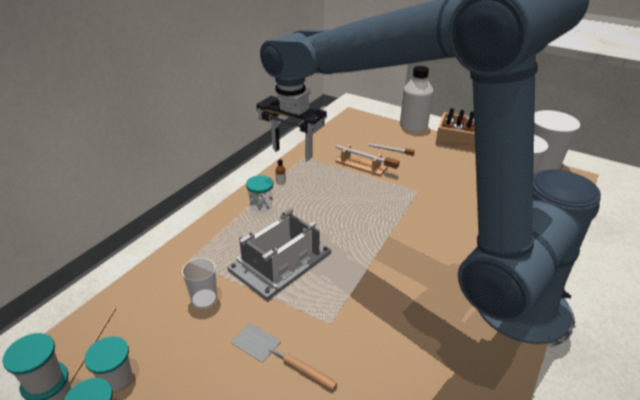

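Two rods are in view. In scene, A runs (240,272)–(310,307) and lies on the wooden rest; B runs (210,328)–(264,348), is smaller and lies on the table. In side, A is at about (340–398,148–162) and B at (370–413,146–152). A fits: it is larger and sits on the rest. The mould is at side (280,248). Next I confirm A in a crop and measure.

Run:
```python
from h import *
a=ld('scene');b=ld('side')
i1=cv2.resize(a['image'][255:355,195:325],None,fx=4,fy=4,interpolation=3)
i2=cv2.resize(b['image'][205:300,220:340],None,fx=3,fy=3,interpolation=3)
o=np.zeros((600,800,3),np.uint8); o[:400,:520]=i1; o[400-85:600,520:800]=i2[:285,:280] ; cv2.imwrite('pics/crop1.png',o)
for n,c in(('scene',a),('side',b)):
    w=cloud(c)
    z=w[...,2]
    # rod/rest region
    m=(z>.02)&(z<.08)&(w[...,0]>.3)&(w[...,0]<.95)&(w[...,1]<-.15)&(w[...,1]>-.6)
    nl,lab,st,ce=cv2.connectedComponentsWithStats(m.astype(np.uint8))
    for k in range(1,nl):
        if st[k,4]>40:
            p=w[lab==k]; print(n,'pix',ce[k].round(),st[k,4],p.min(0).round(3),p.max(0).round(3))
            q=p[p[:,2]>.046]
            if len(q)>20:
                vx,vy,x0,y0=cv2.fitLine(q[:,:2].astype(np.float32),cv2.DIST_HUBER,0,.01,.01).ravel()
                d=np.array([vx,vy]); s=(q[:,:2]-[x0,y0])@d
                print('  line',d,x0,y0,'ends',np.array([x0,y0])+s.min()*d,np.array([x0,y0])+s.max()*d, s.max()-s.min(), np.degrees(np.arctan2(vy,vx)))
    m=(z>.085)&(z<.11)&(w[...,0]>.4)&(w[...,0]<.95)&(w[...,1]>-.15)&(w[...,1]<.5)
    nl,lab,st,ce=cv2.connectedComponentsWithStats(m.astype(np.uint8))
    for k in range(1,nl):
        if st[k,4]>10:
            p=w[lab==k]; print(n,'mould top',ce[k].round(),st[k,4],p.min(0).round(3),p.max(0).round(3),cv2.minAreaRect(p[:,:2].astype(np.float32)*1000))
```

```text
scene pix [270. 287.] 714 [ 0.483 -0.377  0.02 ] [ 0.713 -0.325  0.059]
  line [0.9997965  0.02017246] 0.5919145 -0.35190246 ends [ 0.48327321 -0.35409446] [ 0.71273988 -0.34946461] 0.22951337208004777 1.1558748
scene mould top [399.  98.] 176 [0.609 0.345 0.085] [0.683 0.423 0.103] ((645.934814453125, 383.56024169921875), (76.18545532226562, 73.84252166748047), 63.804866790771484)
scene mould top [378. 124.] 44 [0.62  0.223 0.086] [0.64  0.264 0.107] ((630.3545532226562, 243.78001403808594), (19.39211654663086, 41.1264762878418), 1.479377031326294)
scene mould top [328. 142.] 11 [0.508 0.104 0.087] [0.531 0.114 0.105] ((519.1242065429688, 110.14842224121094), (22.52704620361328, 7.762526035308838), 21.501590728759766)
scene mould top [357. 144.] 16 [0.595 0.138 0.089] [0.608 0.153 0.097] ((601.5437622070312, 145.79010009765625), (16.76194953918457, 11.097278594970703), 78.09767150878906)
scene mould top [346. 150.] 81 [0.56  0.089 0.086] [0.603 0.126 0.109] ((585.273681640625, 113.77779388427734), (38.10400390625, 37.6021842956543), 60.98077392578125)
scene mould top [385. 198.] 531
[... 352 characters left out ...]
.48  -0.373  0.021] [ 0.71  -0.317  0.059]
  line [0.9998902  0.01481602] 0.5693598 -0.34463352 ends [ 0.48037235 -0.3459521 ] [ 0.70458663 -0.34262978] 0.22423889715521123 0.8489264
side mould top [259. 183.] 286 [ 0.712 -0.018  0.085] [0.793 0.063 0.092] ((751.6846923828125, 25.408069610595703), (75.25395202636719, 78.67692565917969), 36.69111251831055)
side mould top [279. 236.] 1047 [0.484 0.091 0.085] [0.639 0.283 0.11 ] ((561.7744140625, 188.9102020263672), (182.63290405273438, 115.80463409423828), 74.31501007080078)
side mould top [198. 271.] 354 [0.604 0.349 0.085] [0.681 0.427 0.102] ((643.6633911132812, 387.67681884765625), (73.7136459350586, 78.42057800292969), 26.659046173095703)
```

View pics/crop1.png

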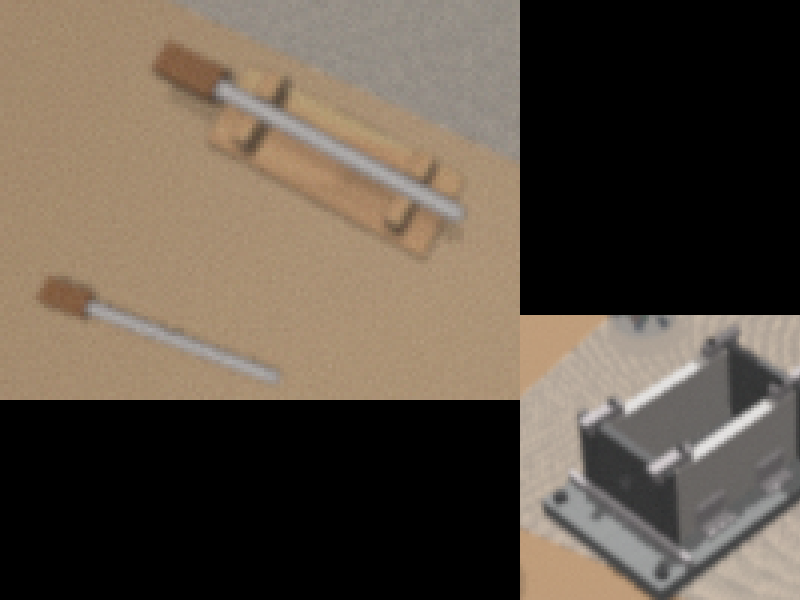

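A is confirmed: thicker, longer and on the rest (handle centre about (0.505,-0.349), axis yaw about 1°). The mould is at about (0.562,0.189), yaw about 74°, with its near end at low y. Moving over the handle.

>>> play_rows(plan="-349 -145 55 0 0 90 60;-349 -145 55 0 0 90 60;-349 -145 55 0 0 90 60;-349 -145 55 0 0 90 60;-349 -145 55 0 0 90 60;-349 -145 55 0 0 90 60;-349 -145 55 0 0 90 60;-349 -145 55 0 0 90 60;-349 -145 55 0 0 90 60;-349 -145 55 0 0 90 60;-349 -145 55 0 0 90 60;-349 -145 55 0 0 90 60;-349 -145 55 0 0 90 60;-349 -145 55 0 0 90 60;-349 -145 55 0 0 90 60")

```text
time_s: 1.35
tcp_pos: [0.5048, -0.3488, 0.15]
eef_rot: [-3.141, -0.003, 0.001]
force: [0.9, -0.5, 0.5]
gripper_width: 0.64
gripper_force: 0.0
```

Run:
```python
from h import *
s=observe();print(s['time_s'],s['tcp_pos'],Ro.from_rotvec(s['eef_rot']).as_matrix().round(3).tolist(),s['joint_positions'].round(2))
a=cap('wrist');b=cap('scene');d=cap('side')
o=np.zeros((600,800,3),np.uint8); o[:400,:640]=a['image']; o[400:600,:400]=cv2.resize(b['image'][60:200,260:460],(400,280))[:200]; o[400:600,400:800]=cv2.resize(d['image'][205:305,200:400],(400,200));cv2.imwrite('pics/w1.png',o)
print((-a['R'].T@a['t']).round(3),a['R'][2].round(2))
w=cloud(a);z=w[...,2]
m=(z>.045)&(z<.065)&(w[...,1]<-.28)&(w[...,1]>-.42)&(w[...,0]>.45)&(w[...,0]<.75)
p=w[m]; print(len(p),p.min(0),p.max(0))
for x in np.arange(.47,.73,.01):
    q=p[abs(p[:,0]-x)<.005]
    if len(q): print(round(x,3),len(q),q[:,1].min().round(4),q[:,1].max().round(4),q[:,2].max().round(4))
for n,c in(('scene',b),('side',d)):
    w=cloud(c);z=w[...,2]
    m=(z>.08)&(z<.115)&(w[...,0]>.45)&(w[...,0]<.68)&(w[...,1]>.05)&(w[...,1]<.31)
    p=w[m]; print(n,m.sum(),cv2.minAreaRect(p[:,:2].astype(np.float32)*1000))
    m=(z>.01)&(z<.025)&(w[...,0]>.4)&(w[...,0]<.75)&(w[...,1]>.0)&(w[...,1]<.38)
    p=w[m]; print(n,m.sum(),cv2.minAreaRect(p[:,:2].astype(np.float32)*1000))
```

```text
1.35 [ 0.50479636 -0.34880155  0.15004194] [[1.0, 0.002, -0.001], [0.002, -1.0, 0.001], [-0.001, -0.001, -1.0]] [-0.79  0.22  1.7  -0.    1.23  0.78]
[ 0.571 -0.35   0.328] [-0.23  0.   -0.97]
4405 [ 0.48454849 -0.37758059  0.04501011] [ 0.66879636 -0.32638309  0.05725744]
0.48 7 -0.3637 -0.3477 0.0545
0.49 268 -0.3646 -0.3432 0.0569
0.5 278 -0.3645 -0.3432 0.0572
0.51 275 -0.3644 -0.3433 0.0568
0.52 307 -0.3642 -0.3424 0.0573
0.53 242 -0.3641 -0.3423 0.0567
0.54 153 -0.3582 -0.3476 0.0516
0.55 206 -0.3768 -0.328 0.0516
0.56 670 -0.3776 -0.3278 0.0523
0.57 196 -0.3764 -0.3364 0.0515
0.58 179 -0.3578 -0.3467 0.0519
0.59 168 -0.3578 -0.3459 0.0515
0.6 181 -0.3577 -0.3459 0.0517
0.61 182 -0.3567 -0.3459 0.0522
0.62 184 -0.3567 -0.3459 0.0516
0.63 189 -0.3566 -0.3451 0.0522
0.64 199 -0.3565 -0.3451 0.0516
0.65 209 -0.3564 -0.3452 0.0517
0.66 206 -0.3563 -0.3452 0.0519
0.67 106 -0.3744 -0.3264 0.0519
scene 765 ((564.4319458007812, 182.76339721679688), (181.38314819335938, 111.75663757324219), 73.55491638183594)
scene 1211 ((576.4091186523438, 228.71255493164062), (328.4916076660156, 149.26458740234375), 79.40792083740234)
side 1253 ((561.298095703125, 187.74566650390625), (183.82635498046875, 114.03872680664062), 73.56668090820312)
side 1647 ((576.3737182617188, 158.43411254882812), (245.73141479492188, 384.3517150878906), 21.41750144958496)
```

View pics/w1.png

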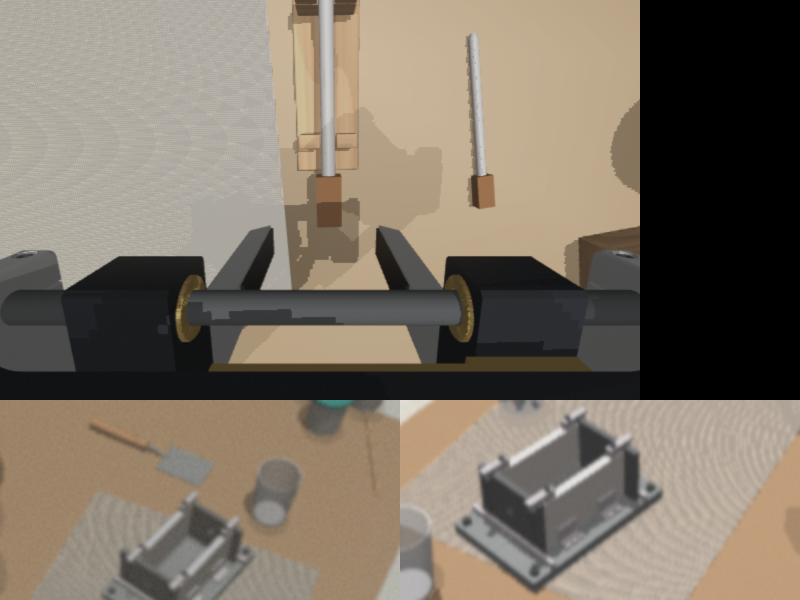

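The wrist view shows the rod's handle at (328,200), shaft up to (326,0), between the open fingers. Handle centre is about (0.5075,-0.354), yaw 1.15°. Descend and grip.

>>> play_rows(plan="3 5 60 0 0 -1.15 50;3 5 90 0 0 -1.15 45;3 5 110 0 0 -1.15 45;3 5 124 0 0 -1.15 45;3 5 124 0 0 -1.15 45;3 5 124 0 0 -1.15 30;3 5 124 0 0 -1.15 10;3 5 124 0 0 -1.15 10;3 5 124 0 0 -1.15 10;3 5 124 0 0 -1.15 10;3 5 124 0 0 -1.15 10;3 5 124 0 0 -1.15 10")

```text
time_s: 2.5
tcp_pos: [0.5092, -0.3544, 0.0283]
eef_rot: [3.14, 0.032, 0.004]
force: [0.7, 2.9, 5.4]
gripper_width: 0.234
gripper_force: 29.9
```

Run:
```python
from h import *
# mould pose from scene+side clouds: fit outline model of wall tops / gate tops (white) via white side walls
for n in('scene','side'):
    c=ld(n);w=cloud(c);g=cv2.cvtColor(c['image'],cv2.COLOR_BGR2GRAY);z=w[...,2]
    m=(z>.086)&(z<.099)&(g>150)&(w[...,0]>.45)&(w[...,0]<.68)&(w[...,1]>.05)&(w[...,1]<.31)
    p=w[m]; print(n,len(p))
    th=np.radians(73.5);d=np.array([np.cos(th),np.sin(th)]);nn=np.array([-d[1],d[0]])
    c0=np.array([.563,.186]); a=(p[:,:2]-c0)@d;b=(p[:,:2]-c0)@nn
    for s in(-1,1):
        k=(b*s>.02)&(abs(a)<.06); f=np.polyfit(a[k],b[k],1) if k.sum()>5 else None; print(s,k.sum(),f,np.percentile(b[k],[5,95]) if k.any() else 0, np.median(p[k,2]))
    m=(z>.012)&(z<.115)&(w[...,0]>.45)&(w[...,0]<.68)&(w[...,1]>.03)&(w[...,1]<.32)
    q=w[m];A=(q[:,:2]-c0)@d;B=(q[:,:2]-c0)@nn;k=(abs(A)<.13)&(abs(B)<.09)
    print('bed ext',np.percentile(A[k],[.5,99.5]),np.percentile(B[k],[.5,99.5]))
    k=(q[:,2]>.1)&(abs(A)<.11)&(abs(B)<.08);print('clips',np.percentile(A[k],[1,99]),np.percentile(B[k],[1,99]))
```

```text
scene 136
-1 70 [ 0.088577   -0.04502956] [-0.05104719 -0.03925987] 0.09315381306816256
1 66 [0.10091814 0.03798236] [0.03172812 0.04374154] 0.09273980841229745
bed ext [-0.11971144  0.10881721] [-0.08609372  0.05470511]
clips [-0.09276051  0.08783892] [-0.05735766  0.04777584]
side 237
-1 108 [ 0.11723895 -0.04268503] [-0.049648   -0.03414917] 0.0911933254230702
1 122 [0.120485   0.03999008] [0.03169659 0.04798562] 0.0914238607179029
bed ext [-0.11043461  0.11819965] [-0.05856339  0.08198021]
clips [-0.08887581  0.09213614] [-0.0534293   0.05295992]
```

>>> play_rows(plan="0 0 -15 0 0 0 10;0 0 -40 0 0 0 10;0 0 -80 0 0 0 10;10 -35 -110 0 0 -6 10;20 -70 -140 0 0 -12 10;45 -443 -222 0 0 -78 10;45 -443 -222 0 0 -78 10;45 -443 -222 0 0 -78 10;45 -443 -222 0 0 -78 10;45 -443 -222 0 0 -78 10;45 -443 -222 0 0 -78 10;45 -443 -222 0 0 -78 10;45 -443 -222 0 0 -78 10;45 -443 -222 0 0 -78 10;45 -443 -222 0 0 -78 10;45 -443 -222 0 0 -78 10;45 -443 -222 0 0 -78 10;45 -443 -222 0 0 -78 10;45 -443 -222 0 0 -78 10;45 -443 -222 0 0 -78 10")

```text
time_s: 4.17
tcp_pos: [0.544, 0.0884, 0.2479]
eef_rot: [-2.424, -1.998, 0.001]
force: [-0.3, 0.0, -0.5]
gripper_width: 0.232
gripper_force: 29.9
```

Run:
```python
from h import *
s=observe();M=Ro.from_rotvec(s['eef_rot']).as_matrix();print(s['time_s'],s['tcp_pos'],M.round(3).tolist(),s['joint_positions'].round(2),s['force'],s['gripper_width'])
a=cap('wrist'); cv2.imwrite('pics/w2.png',a['image'])
w=cloud(a);z=w[...,2]
T=(w-s['tcp_pos'])@M  # tool coords
k=(abs(T[...,2]+.019)<.03)&(abs(T[...,1])<.02)&(T[...,0]>.0)&(T[...,0]<.3)
for x in np.arange(.01,.25,.02):
    q=T[k&(abs(T[...,0]-x)<.01)]
    if len(q)>5: print(round(x,3),len(q),(q[:,1].min()+q[:,1].max())/2,np.ptp(q[:,1]),q[:,2].min())
g=cv2.cvtColor(a['image'],cv2.COLOR_BGR2GRAY)
m=(z>.088)&(z<.098)&(g>130)
nl,lab,st,ce=cv2.connectedComponentsWithStats(m.astype(np.uint8))
for i in range(1,nl):
    if st[i,4]>80:
        p=w[lab==i][:,:2].astype(np.float32)*1000; print(ce[i].round(),st[i],cv2.minAreaRect(p))
```

```text
4.1667 [0.54397639 0.08844223 0.24791962] [[0.191, 0.982, -0.001], [0.982, -0.191, -0.0], [-0.0, -0.001, -1.0]] [-0.04 -0.02  1.77 -0.    1.39  0.15] [-0.33697932  0.00138143 -0.46022616] 0.23193959182715929
0.01 3195 -2.9888172148172937e-06 0.03999005432488266 -0.048965876647781695
0.03 891 0.0008380050197841472 0.011947672985450533 -0.02239614246983805
0.05 980 0.0007655606777535041 0.011740008033571354 -0.022829510084718747
0.07 1068 0.0005599006687479948 0.011932322836872901 -0.022326419516271265
0.09 1145 0.0003614642187913051 0.012098488737923598 -0.022579265597181458
0.11 1216 -8.827356280210466e-05 0.011656161316444407 -0.022755909245801276
[387.   7.] [380   3  15  10 122] ((634.6823120117188, 245.73330688476562), (7.682062149047852, 13.383275985717773), 79.66972351074219)
[301.   8.] [294   4  15   9 108] ((556.6353149414062, 260.5809326171875), (7.129275798797607, 13.056737899780273), 78.98514556884766)
[350.   8.] [335   4  31   9 217] ((601.1371459960938, 251.97604370117188), (7.3601908683776855, 27.85628890991211), 78.7672348022461)
[287.  91.] [ 280   35   15  117 1225] ((526.850341796875, 188.48985290527344), (109.65392303466797, 11.876821517944336), 79.25919342041016)
[369.  91.] [ 363   39   15  117 1295] ((606.6550903320312, 169.17298889160156), (110.43538665771484, 12.29593563079834), 79.23484802246094)
[528. 214.] [ 492  180   71   69 2142] ((756.79052734375, 16.992219924926758), (76.19169616699219, 75.34770965576172), 3.2291157245635986)
```

View pics/w2.png

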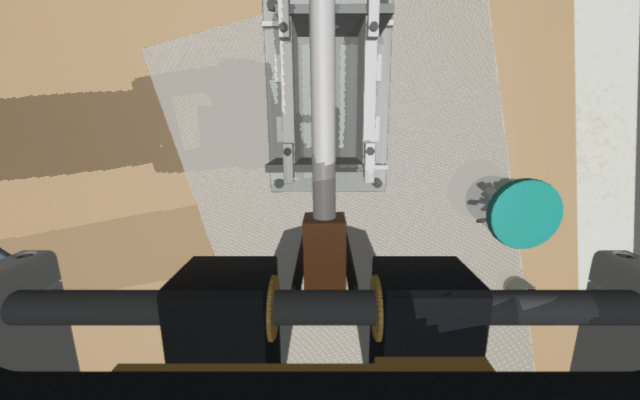

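The wrist view shows the mould directly under the rod. The walls are at (287,91) and (369,91), the near gate at about (315,165), the far gate at about (330,8) and the handle at (325,245). Mould yaw is 79.25°, origin about (0.567,0.179). Next I use the same frame to get the gate offsets.

```bash
cat >> h.py <<'E'
TH=np.radians(79.25);D=np.array([np.cos(TH),np.sin(TH)]);N=np.array([-D[1],D[0]]);O=np.array([.5668,.1788])
def mould(w): 
    q=w[...,:2]-O; return np.stack([q@D,q@N,w[...,2]],-1)
def report():
    s=observe();M=Ro.from_rotvec(s['eef_rot']).as_matrix();p=s['tcp_pos']
    m=mould(p); print('t',s['time_s'].round(2),'tcp mould mm',(m*1000).round(1),'yaw',np.degrees(np.arctan2(M[1,0],M[0,0])).round(2),'tilt',(M[:,2]*57.3).round(2),'F mould',np.round([s['force'][:2]@D,s['force'][:2]@N,s['force'][2]],1),'tq',s['torque'].round(2),s['gripper_width'].round(3))
    return s,M
E
python3 - <<'E'
from h import *
a=ld('wrist');w=cloud(a);m=mould(w)*1000;g=cv2.cvtColor(a['image'],cv2.COLOR_BGR2GRAY)
x,y,z=m[...,0],m[...,1],m[...,2]
k=(abs(x)<50)&(abs(abs(y)-41)<5)&(z>85)&(z<100);print('walltop z',np.median(z[k]))
for sx in(-1,1):
    for lo,hi in((94,101),(40,101)):
        k=(x*sx>68)&(x*sx<82)&(z>lo)&(z<hi)&(abs(y)<75)
        print(sx,lo,k.sum(), np.percentile(y[k],[0,1,5,95,99,100]).round(1) if k.any() else 0, np.percentile(x[k],[1,99]).round(1)if k.any() else 0)
        h=np.histogram(y[k],np.arange(-75,76,5))[0];print(h)
k=(abs(x)<120)&(abs(y)<80)&(abs(z-18)<3);print('bed y',np.percentile(y[k],[.5,99.5]),'x',np.percentile(x[k],[.5,99.5]))
k=(z>102)&(z<110)&(abs(y)<75)&(abs(x)<100);
for sx in(-1,1): q=m[k&(x*sx>0)];print('clips',len(q),np.percentile(q[:,0],[1,99]),np.percentile(q[:,1],[1,99]))
# holes through scene/side: dump enlarged gate from earlier side view
E
```

```text
walltop z 92.13169193108028
-1 94 369 [-36.5 -36.2 -33.5  62.4  65.2  65.6] [-77.5 -68.5]
[ 0  0  0  0  0  0  0 11 26 25 25 20 25 15  0  0  0  0 12 29 29 30 10  0
 19 30 27 31  5  0]
-1 40 374 [-36.5 -36.2 -34.4  62.4  65.2  65.6] [-78.3 -68.5]
[ 0  0  0  0  0  0  0 15 26 25 25 20 25 15  0  0  0  0 12 29 29 30 11  0
 19 30 27 31  5  0]
1 94 732 [-60.9 -60.4 -57.7  36.1  48.4  49.3] [73.8 81.8]
[ 0  0 11 57 56 31  0 10 59 52 60 54 50 51  0  0  0  0 22 54 62 54 22  0
 27  0  0  0  0  0]
1 40 1708 [-60.9 -60.4 -57.8  35.   48.1  49.3] [69.4 81.7]
[  0   0  24 140 113  38   0  44 162 134 143 135 134 105   0   0   0   0
  29 136 143 142  55   0  31   0   0   0   0   0]
bed y [-74.45051655  74.29964979] x [-109.91143547  112.10652753]
clips 809 [-83.083642   -44.19478767] [-45.86089004  45.57080485]
clips 843 [52.16786789 82.08063775] [-45.5925633  45.6727824]
```

Gate offsets from the same frame: near +10.5 mm (mould y), far −5.7 mm. Retract, descend to hole height and line up with the near hole.

>>> play_rows(plan="-40 -1 0 0 0 0.4 10;-80 -3 0 0 0 0.4 10;-120 -5 0 0 0 0.4 10;-160 -5.3 0 0 0 0.4 10;-200 -5.3 10 0 0 0.4 10;-208 -5.3 50 0 0 0.4 10;-208 -5.3 90 0 0 0.4 10;-208 -5.3 130 0 0 0.4 10;-208 -5.3 165 0 0 0.4 10;-208 -5.3 190 0 0 0.4 10;-208 -5.3 202 0 0 0.4 10;-208 -5.3 206.6 0 0 0.4 10;-208 -5.3 206.6 0 0 0.4 10;-208 -5.3 206.6 0 0 0.4 10;-208 -5.3 206.6 0 0 0.4 10;-208 -5.3 206.6 0 0 0.4 10")

```text
time_s: 5.55
tcp_pos: [0.5011, -0.1141, 0.0437]
eef_rot: [2.426, 1.991, 0.002]
force: [0.3, -0.3, -0.5]
gripper_width: 0.231
gripper_force: 29.9
```

Run:
```python
from h import *
s,M=report()
d=cap('side');b=cap('scene')
# rod line & nose via clouds, height 45..70
for n,c in(('side',d),('scene',b)):
    w=cloud(c);m=mould(w)*1000
    k=(m[...,2]>52)&(m[...,2]<72)&(abs(m[...,1]-10)<15)&(m[...,0]>-270)&(m[...,0]<-84)
    q=m[k];print(n,len(q))
    if len(q)>20:
        print(q[:,0].max(), [(x,q[abs(q[:,0]-x)<10][:,1].mean().round(1),q[abs(q[:,0]-x)<10][:,2].max().round(1)) for x in(-250,-220,-190,-160,-130,-105) if (abs(q[:,0]-x)<10).any()])
o=np.zeros((600,800,3),np.uint8)
def pj(c,x): 
    p=c['R']@x+c['t'];return c['fx']*p[0]/p[2]+c['cx'],c['fy']*p[1]/p[2]+c['cy']
for i,c in enumerate((d,b)):
    u,v=map(int,pj(c,np.array([*(O-.09*D),.06])));print(u,v)
    r=c['image'][max(v-50,0):v+50,max(u-65,0):u+65];o[:600,400*i:400*i+400]=cv2.copyMakeBorder(cv2.resize(r,(400,int(400*r.shape[0]/r.shape[1])),interpolation=3),0,600,0,0,0)[:600]
cv2.imwrite('pics/pre.png',o)
```

```text
Traceback (most recent call last):
  File "h.py", line 16, in report
    m=mould(p); print('t',s['time_s'].round(2),'tcp mould mm',(m*1000).round(1),'yaw',np.degrees(np.arctan2(M[1,0],M[0,0])).round(2),'tilt',(M[:,2]*57.3).round(2),'F mould',np.round([s['force'][:2]@D,s['force'][:2]@N,s['force'][2]],1),'tq',s['torque'].round(2),s['gripper_width'].round(3))
                          ^^^^^^^^^^^^^^^^^
AttributeError: 'float' object has no attribute 'round'
```

```bash
sed -i "s/s\['time_s'\].round(2)/round(float(s['time_s']),2)/;s/s\['gripper_width'\].round(3)/round(float(s['gripper_width']),3)/" h.py
python3 - <<'E'
from h import *
s,M=report()
d=cap('side');b=cap('scene')
for n,c in(('side',d),('scene',b)):
    w=cloud(c);m=mould(w)*1000
    k=(m[...,2]>52)&(m[...,2]<72)&(abs(m[...,1]-10)<15)&(m[...,0]>-270)&(m[...,0]<-84)
    q=m[k];print(n,len(q))
    if len(q)>20:
        print(q[:,0].max(), [(x,q[abs(q[:,0]-x)<10][:,1].mean().round(1),q[abs(q[:,0]-x)<10][:,2].max().round(1)) for x in(-250,-220,-190,-160,-130,-105) if (abs(q[:,0]-x)<10).any()])
o=np.zeros((600,800,3),np.uint8)
def pj(c,x): 
    p=c['R']@x+c['t'];return c['fx']*p[0]/p[2]+c['cx'],c['fy']*p[1]/p[2]+c['cy']
for i,c in enumerate((d,b)):
    u,v=map(int,pj(c,np.array([*(O-.09*D),.06])));print(u,v)
    r=c['image'][max(v-50,0):v+50,max(u-65,0):u+65];o[:600,400*i:400*i+400]=cv2.copyMakeBorder(cv2.resize(r,(400,int(400*r.shape[0]/r.shape[1])),interpolation=3),0,600,0,0,0)[:600]
cv2.imwrite('pics/pre.png',o)
E
```

```text
t 5.55 tcp mould mm [-300.     9.9   43.7] yaw 78.76 tilt [  0.18  -0.09 -57.3 ] F mould [-0.2 -0.3 -0.5] tq [-0.    0.01 -0.05] 0.231
side 193
-114.95273883671305 [(-250, np.float64(14.7), np.float64(65.8)), (-220, np.float64(14.7), np.float64(66.4)), (-190, np.float64(15.1), np.float64(68.8)), (-160, np.float64(15.2), np.float64(66.6)), (-130, np.float64(15.3), np.float64(65.3)), (-105, np.float64(16.8), np.float64(56.4))]
scene 168
-98.20593571010521 [(-250, np.float64(7.1), np.float64(66.7)), (-220, np.float64(9.1), np.float64(66.6)), (-190, np.float64(9.6), np.float64(68.3)), (-160, np.float64(9.1), np.float64(67.2)), (-130, np.float64(9.5), np.float64(69.6)), (-105, np.float64(9.4), np.float64(67.6))]
304 226
333 156
```

View pics/pre.png

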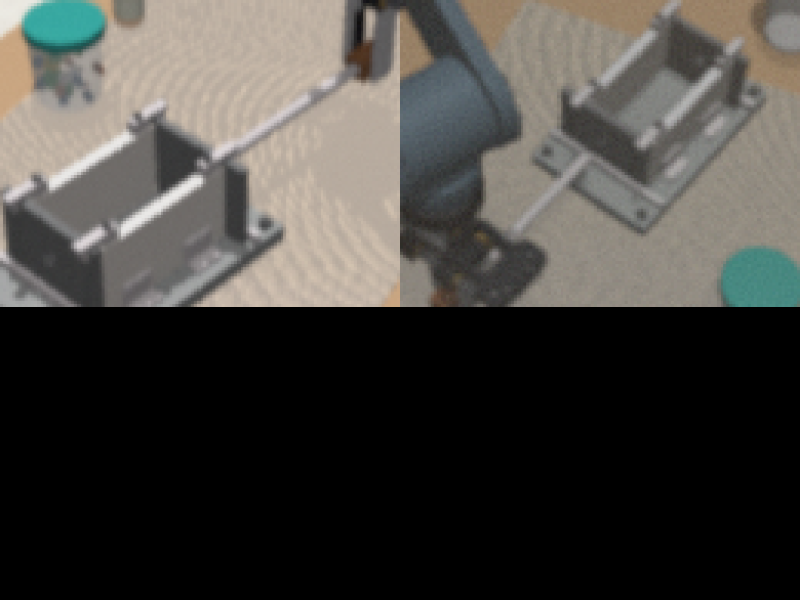

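The side crop shows the nose at about (215,160) approaching the near gate. The scene crop shows it at about (585,155), left of gate centre as intended. The tool sits about 2.4 mm high and 1.8 mm right of target; correcting.

>>> play_rows(plan="0 -1.8 2.4 0 0 0.2 10;0 -1.8 2.4 0 0 0.2 10;0 -1.8 2.4 0 0 0.2 10;0 -1.8 2.4 0 0 0.2 10")

```text
time_s: 5.98
tcp_pos: [0.4979, -0.1131, 0.0394]
eef_rot: [-2.432, -1.989, 0.0]
force: [0.5, -0.7, -1.0]
gripper_width: 0.234
gripper_force: 29.9
```

```bash
python3 -c "from h import *;report()"
```

```text
t 5.98 tcp mould mm [-299.6   13.2   39.4] yaw 78.55 tilt [-1.00e-02  0.00e+00 -5.73e+01] F mould [-0.6 -0.7 -1. ] tq [-0.02 -0.    0.05] 0.234
```

>>> play_rows(plan="0 1.5 -1.9 0 0 0 10;0 1.5 -1.9 0 0 0 10;0 1.5 -1.9 0 0 0 10;0 1.5 -1.9 0 0 0 10;0 1.5 -1.9 0 0 0 10;0 1.5 -1.9 0 0 0 10;0 1.5 -1.9 0 0 0 10;0 1.5 -1.9 0 0 0 10")

```text
time_s: 6.65
tcp_pos: [0.4994, -0.1134, 0.0413]
eef_rot: [-2.432, -1.989, 0.0]
force: [-0.7, 0.0, -0.1]
gripper_width: 0.232
gripper_force: 29.9
```

```bash
python3 -c "from h import *;report()"
```

```text
t 6.65 tcp mould mm [-299.6   11.7   41.3] yaw 78.55 tilt [ -0.    0.  -57.3] F mould [-0.1  0.7 -0.1] tq [ 0.01  0.04 -0.  ] 0.232
```

>>> play_rows(plan="4 0 0 0 0 0 10;8 -0.1 0 0 0 0 10;12 -0.1 0 0 0 0 10;15 -0.2 0 0 0 0 10;17 -0.2 0 0 0 0 10;19 -0.2 0 0 0 0 10;21 -0.2 0 0 0 0 10;23 -0.3 0 0 0 0 10;23 -0.3 0 0 0 0 10;23 -0.3 0 0 0 0 10;23 -0.3 0 0 0 0 10")

```text
time_s: 7.57
tcp_pos: [0.5037, -0.0909, 0.0414]
eef_rot: [2.432, 1.989, -0.0]
force: [0.4, 0.7, -0.6]
gripper_width: 0.233
gripper_force: 29.9
```

```bash
python3 -c "from h import *;report()"
```

```text
t 7.57 tcp mould mm [-276.7   11.7   41.4] yaw 78.55 tilt [ -0.   -0.  -57.3] F mould [ 0.7 -0.3 -0.6] tq [-0.   -0.02 -0.01] 0.233
```

No contact force with the tip in the gate. Continuing slowly.

>>> play_rows(plan="2 0 0 0 0 0 10;4 0 0 0 0 0 10;6 -0.1 0 0 0 0 10;8 -0.1 0 0 0 0 10;10 -0.1 0 0 0 0 10;12 -0.1 0 0 0 0 10;15 -0.2 0 0 0 0 10;18 -0.2 0 0 0 0 10;21 -0.2 0 0 0 0 10;24 -0.3 0 0 0 0 10;24 -0.3 0 0 0 0 10;24 -0.3 0 0 0 0 10")

```text
time_s: 8.57
tcp_pos: [0.5082, -0.067, 0.0413]
eef_rot: [-2.431, -1.989, 0.0]
force: [-0.2, -0.2, -0.4]
gripper_width: 0.233
gripper_force: 29.9
```

```bash
python3 -c "from h import *;report()"
```

```text
t 8.57 tcp mould mm [-252.4   11.7   41.3] yaw 78.58 tilt [ -0.    0.  -57.3] F mould [-0.2  0.1 -0.4] tq [ 0.01 -0.01  0.01] 0.233
```

>>> play_rows(plan="6 -0.1 0 0 0 0 10;12 -0.1 0 0 0 0 10;20 -0.2 0 0 0 0 10;28 -0.3 0 0 0 0 10;36 -0.4 0 0 0 0 10;44 -0.5 0 0 0 0 10;52 -0.6 0 0 0 0 10;60 -0.7 0 0 0 0 10;68 -0.8 0 0 0 0 10;76 -0.9 0 0 0 0 10;84 -1 0 0 0 0 10;90 -1.1 0 0 0 0 10;93 -1.1 0 0 0 0 10;93 -1.1 0 0 0 0 10;93 -1.1 0 0 0 0 10")

```text
time_s: 9.82
tcp_pos: [0.5256, 0.0242, 0.0413]
eef_rot: [2.432, 1.989, -0.0]
force: [0.4, 0.9, -0.8]
gripper_width: 0.232
gripper_force: 29.9
```

```bash
python3 -c "from h import *;report()"
```

```text
t 9.82 tcp mould mm [-159.6   11.6   41.3] yaw 78.57 tilt [-0.00e+00 -1.00e-02 -5.73e+01] F mould [ 1.  -0.2 -0.8] tq [-0.03 -0.02  0.02] 0.232
```

Nose at about +46 mm with no load. Now shift sideways 16 mm (carrying the near gate along) to line up with the far hole.

>>> play_rows(plan="0 1 0 0 0 0 10;0 2 0 0 0 0 10;0 4 0 0 0 0 10;0 6 0 0 0 0 10;0 8 0 0 0 0 10;0 10 0 0 0 0 10;0 12 0 0 0 0 10;0 14 0 0 0 0 10;0 15.5 0 0 0 0 10;0 16.2 0 0 0 0 10;0 16.2 0 0 0 0 10;0 16.2 0 0 0 0 10;0 16.2 0 0 0 0 10")

```text
time_s: 10.9
tcp_pos: [0.5416, 0.0209, 0.0414]
eef_rot: [2.432, 1.988, 0.0]
force: [0.5, 0.9, -0.8]
gripper_width: 0.233
gripper_force: 29.9
```

Run:
```python
from h import *
s,M=report();a=cap('wrist');cv2.imwrite('pics/w3.png',a['image'])
m=mould(cloud(a))*1000;x,y,z=m[...,0],m[...,1],m[...,2]
for X in range(-130,60,15):
    k=(abs(x-X)<7)&(z>50)&(z<75)&(abs(y)<30);q=m[k]
    if len(q)>8: print(X,len(q),((q[:,1].min()+q[:,1].max())/2).round(2),np.ptp(q[:,1]).round(1),np.percentile(q[:,2],97).round(1))
for sx in(-1,1):
    k=(x*sx>68)&(x*sx<83)&(z>94)&(z<101)&(abs(y)<75);print(sx,k.sum(),[y[k].min(),y[k].max()] if k.any() else 0)
for sy in(-1,1):
    k=(abs(x)<50)&(abs(y*sy-41)<12)&(z>88)&(z<98); q=y[k]; print('wall',k.sum(),(np.percentile(q,1)+np.percentile(q,99))/2 if k.any() else 0, np.polyfit(x[k],q,1) if k.sum()>9 else 0)
```

```text
t 10.9 tcp mould mm [-159.9   -4.7   41.4] yaw 78.54 tilt [ 2.00e-02 -1.00e-02 -5.73e+01] F mould [ 1.  -0.3 -0.8] tq [0.08 0.05 0.06] 0.233
-130 626 -5.88 11.9 63.3
-115 678 -6.01 11.9 63.2
-100 710 -5.96 12.0 63.3
-85 740 -5.72 11.6 63.1
-70 1091 0.0 59.9 74.3
-55 606 -5.88 11.7 63.3
-40 428 -6.04 11.5 63.0
-1 4995 [np.float64(-60.41015015807251), np.float64(50.21872652712445)]
1 0 0
wall 0 0 0
wall 1 35.5087118076237 0
```

View pics/w3.png

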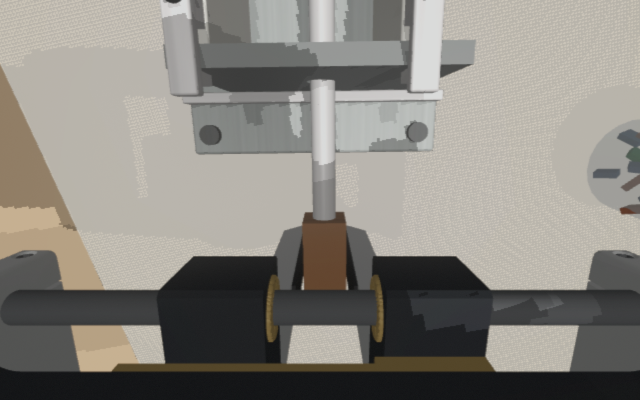

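The wrist picture shows the rod through the near gate at about (320,80), parallel to the walls at y≈−5.9 (far gate hole −5.7). Advancing to the far gate.

>>> play_rows(plan="4 0 0 0 0 0 10;9 -0.1 0 0 0 0 10;14 -0.2 0 0 0 0 10;18 -0.2 0 0 0 0 10;20 -0.2 0 0 0 0 10;22 -0.3 0 0 0 0 10;24 -0.3 0 0 0 0 10;26 -0.3 0 0 0 0 10;28 -0.3 0 0 0 0 10;30 -0.4 0 0 0 0 10;32 -0.4 0 0 0 0 10;34 -0.4 0 0 0 0 10;34 -0.4 0 0 0 0 10;34 -0.4 0 0 0 0 10")

```text
time_s: 12.12
tcp_pos: [0.5479, 0.0544, 0.0414]
eef_rot: [2.432, 1.989, 0.0]
force: [0.4, -0.1, 0.2]
gripper_width: 0.233
gripper_force: 29.9
```

```bash
python3 -c "from h import *;report()"
```

```text
t 12.12 tcp mould mm [-125.8   -4.6   41.4] yaw 78.56 tilt [  0.   -0.  -57.3] F mould [-0.  -0.4  0.2] tq [ 0.01  0.03 -0.08] 0.233
```

>>> play_rows(plan="2 0 0 0 0 0 10;4 0 0 0 0 0 10;6 -0.1 0 0 0 0 10;8 -0.1 0 0 0 0 10;10 -0.1 0 0 0 0 10;12 -0.1 0 0 0 0 10;14 -0.2 0 0 0 0 10;16 -0.2 0 0 0 0 10;16 -0.2 0 0 0 0 10;16 -1.2 0 0 0 0 10;16 -2.2 0 0 0 0 10;16 -3.2 0 0 0 0 10;16 -4.2 0 0 0 0 10;16 -5.2 0 0 0 0 10;16 -6.1 0 0 0 0 10;16 -6.1 0 0 0 0 10;16 -6.1 0 0 0 0 10;16 -6.1 0 0 0 0 10")

```text
time_s: 13.62
tcp_pos: [0.5453, 0.0711, 0.0416]
eef_rot: [2.432, 1.988, 0.001]
force: [2.5, 0.1, -0.1]
gripper_width: 0.232
gripper_force: 29.9
```

Run:
```python
from h import *
s,M=report();a=cap('wrist')
m=mould(cloud(a))*1000;x,y,z=m[...,0],m[...,1],m[...,2]
for X in range(-80,100,15):
    k=(abs(x-X)<7)&(z>50)&(z<75)&(abs(y)<20);q=m[k]
    if len(q)>8: print(X,len(q),((q[:,1].min()+q[:,1].max())/2).round(2),np.ptp(q[:,1]).round(1),np.percentile(q[:,2],97).round(1))
for sx in(-1,1):
    k=(x*sx>68)&(x*sx<83)&(z>94)&(z<101)&(abs(y)<75);print(sx,k.sum(),[y[k].min(),y[k].max(),x[k].min(),x[k].max()] if k.any() else 0)
g=cv2.cvtColor(a['image'],cv2.COLOR_BGR2GRAY)
for X in range(-50,60,20):
    r=[]
    for sy in(-1,1):
        k=(abs(x-X)<10)&(abs(y*sy-41)<15)&(z>88)&(z<98); r+= [np.percentile(y[k],[1,99]).round(1).tolist()] if k.sum()>20 else []
    print('wall',X,r)
```

```text
t 13.62 tcp mould mm [-109.8    1.1   41.6] yaw 78.54 tilt [ 3.00e-02 -0.00e+00 -5.73e+01] F mould [ 0.5 -2.4 -0.1] tq [-0.07 -0.39 -0.23] 0.232
-80 196 -0.27 11.5 63.5
-65 857 0.05 39.9 74.0
-50 710 -0.73 12.1 63.4
-35 767 -0.88 11.8 63.6
-20 804 -0.96 11.8 63.4
-5 877 -1.02 11.8 63.6
10 419 -1.2 11.5 63.7
-1 3484 [np.float64(-56.91819573394712), np.float64(53.655239165593485), np.float64(-82.786215368219), np.float64(-68.00150770902063)]
1 0 0
wall -50 [[-46.3, -34.6], [34.9, 46.6]]
wall -30 [[-46.5, -34.6], [34.9, 46.8]]
wall -10 [[-46.5, -34.6], [35.0, 46.8]]
wall 10 []
wall 30 []
wall 50 []
```

Rod is slightly yawed by gate drag (−0.3 mm at the near gate, about −1.9 mm at the far gate). Trim the yaw, then advance until the shoulder touches.

>>> play_rows(plan="0 0 0 0 0 -0.3 10;0 0 0 0 0 -0.7 10;0 0 0 0 0 -0.7 10;2 0 0 0 0 -0.7 10;4 0 0 0 0 -0.7 10;6 -0.1 0 0 0 -0.7 10;7 -0.1 0 0 0 -0.7 10;8 -0.1 0 0 0 -0.7 10;8 -0.1 0 0 0 -0.7 10;8 -0.1 0 0 0 -0.7 10")

```text
time_s: 14.5
tcp_pos: [0.5465, 0.0794, 0.0413]
eef_rot: [-2.419, -2.003, -0.0]
force: [2.7, -0.6, 0.8]
gripper_width: 0.232
gripper_force: 30.0
```

```bash
cat > m.py <<'E'
from h import *
s,M=report();a=cap('wrist');cv2.imwrite('pics/w4.png',a['image'])
m=mould(cloud(a))*1000;x,y,z=m[...,0],m[...,1],m[...,2]
for X in range(-80,100,15):
    k=(abs(x-X)<7)&(z>50)&(z<75)&(abs(y)<20);q=m[k]
    if len(q)>8: print(X,len(q),((q[:,1].min()+q[:,1].max())/2).round(2),np.ptp(q[:,1]).round(1),np.percentile(q[:,2],97).round(1))
k=(z>62)&(z<75)&(abs(y)<9)&(x<-80)&(x>-125);print('handle front x',np.percentile(x[k],[50,99,100]) if k.any() else 0)
k=(z>92)&(z<101)&(abs(y)<30)&(x<-60)&(x>-90);print('gate top x',np.percentile(x[k],[1,99]),'y',[f(y[(z>94)&(z<101)&(x<-66)&(x>-80)&(abs(y)<75)]) for f in(np.min,np.max)])
E
python3 m.py
```

```text
t 14.5 tcp mould mm [-101.5    1.4   41.3] yaw 79.25 tilt [ 0.00e+00  3.00e-02 -5.73e+01] F mould [-0.1 -2.7  0.8] tq [ 0.01 -0.4  -0.25] 0.232
-80 340 0.11 21.5 68.6
-65 1021 -0.01 40.0 73.8
-50 683 0.1 11.7 63.2
-35 743 0.37 12.0 63.2
-20 785 0.39 11.6 63.3
-5 826 0.57 11.8 63.5
10 898 0.59 11.6 63.4
handle front x [-100.41677495  -83.37505293  -82.98921295]
gate top x [-73.94406684 -65.81227583] y [np.float64(-56.11557110010928), np.float64(54.5965591691739)]
```

>>> play_rows(plan="0 0 0 0 0 0.2 10;1 0 0 0 0 0.35 10;2 0 0 0 0 0.35 10;3 0 0 0 0 0.35 10;4 0 0 0 0 0.35 10;5 0 0 0 0 0.35 10;5 0 0 0 0 0.35 10;5 0 0 0 0 0.35 10")

```text
time_s: 15.22
tcp_pos: [0.5472, 0.0842, 0.0412]
eef_rot: [-2.425, -1.996, 0.0]
force: [0.9, 0.1, 1.6]
gripper_width: 0.232
gripper_force: 29.9
```

```bash
python3 m.py
```

```text
t 15.22 tcp mould mm [-96.5   1.6  41.2] yaw 78.91 tilt [-2.00e-02  2.00e-02 -5.73e+01] F mould [ 0.2 -0.9  1.6] tq [-0.   -0.12 -0.11] 0.232
-80 223 0.18 21.6 68.5
-65 1117 0.03 39.9 74.3
-50 664 0.53 11.7 63.2
-35 699 0.46 11.5 63.3
-20 762 0.57 11.7 63.2
-5 803 0.5 11.5 63.3
10 868 0.6 11.6 63.2
25 315 0.51 11.4 63.2
handle front x [-98.99101406 -84.56144606 -84.20395183]
gate top x [-89.42329047 -65.77047673] y [np.float64(-55.71962621162267), np.float64(54.648170609235585)]
```

>>> play_rows(plan="1 0.2 0 0 0 0 10;2 0.4 0 0 0 0 10;3 0.4 0 0 0 0 10;4 0.4 0 0 0 0 10;4 0.4 0 0 0 0 10;4 0.4 0 0 0 0 10")

```text
time_s: 15.77
tcp_pos: [0.5484, 0.088, 0.0412]
eef_rot: [-2.425, -1.996, 0.0]
force: [0.3, 0.2, -0.8]
gripper_width: 0.234
gripper_force: 29.9
```

```bash
python3 m.py
```

```text
t 15.77 tcp mould mm [-92.6   1.2  41.2] yaw 78.91 tilt [-3.00e-02  1.00e-02 -5.73e+01] F mould [ 0.3 -0.3 -0.8] tq [ 0.04  0.01 -0.01] 0.234
-80 308 0.03 39.9 74.7
-65 1185 -0.01 40.0 74.2
-50 657 0.08 11.8 63.1
-35 708 0.02 11.6 63.1
-20 748 0.13 11.8 63.2
-5 798 0.05 11.6 63.2
10 862 0.18 11.8 63.1
25 567 0.07 11.5 63.1
handle front x [-97.57718928 -85.34904308 -84.90755845]
gate top x [-86.19904663 -65.78093627] y [np.float64(-55.691824286644454), np.float64(55.00983621904472)]
```

View pics/w4.png

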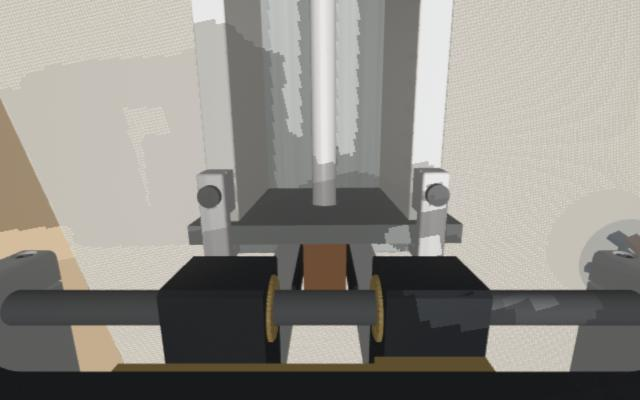

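The view shows the rod down the middle of the channel (324,100), with the handle almost at the near gate (325,240). No contact yet, so I creep on.

>>> play_rows(plan="1 0 0 0 0 0 10;2 0 0 0 0 0 10;2.5 0 0 0 0 0 10;3 0 0 0 0 0 10;3 0 0 0 0 0 10;3 0 0 0 0 0 10")

```text
time_s: 16.32
tcp_pos: [0.5486, 0.0886, 0.0413]
eef_rot: [2.423, 1.996, -0.007]
force: [-2.7, -9.6, 2.6]
gripper_width: 0.232
gripper_force: 30.0
```

```bash
python3 -c "from h import *;report()"
```

```text
t 16.32 tcp mould mm [-92.1   1.1  41.3] yaw 78.96 tilt [ -0.12  -0.25 -57.3 ] F mould [-9.9  0.9  2.6] tq [-1.61  0.42  0.03] 0.232
```

Shoulder contact (9.9 N). Ease off the push, then recheck before releasing.

>>> play_rows(plan="-1 0 0 0 0 0 10;-2 0 0 0 0 0 10;-2 0 0 0 0 0 10;-2 0 0 0 0 0 10;-2 0 0 0 0 0 10")

```text
time_s: 16.73
tcp_pos: [0.5486, 0.0885, 0.0412]
eef_rot: [2.425, 1.996, -0.002]
force: [-0.7, -4.1, -0.2]
gripper_width: 0.23
gripper_force: 30.0
```

```bash
python3 m.py
```

```text
t 16.73 tcp mould mm [-92.1   1.   41.2] yaw 78.92 tilt [-3.00e-02 -5.00e-02 -5.73e+01] F mould [-4.1 -0.  -0.2] tq [-0.74  0.22 -0.01] 0.23
-80 234 -0.09 39.6 74.8
-65 1192 0.02 39.9 74.1
-50 642 -0.02 11.7 63.0
-35 709 -0.06 11.6 63.0
-20 726 -0.14 11.3 63.1
-5 792 0.01 11.6 63.1
10 838 -0.09 11.3 63.1
25 599 0.03 11.5 63.0
handle front x [-97.44394706 -85.47253075 -84.91360968]
gate top x [-85.84681914 -65.75209188] y [np.float64(-56.00548063686726), np.float64(55.05741605923559)]
```

Centred and seated with light force. Release and rise.

>>> play_rows(plan="0 0 0 0 0 0 24;0 0 0 0 0 0 28;0 0 0 0 0 0 34;0 0 0 0 0 0 40;0 0 0 0 0 0 44;0 0 0 0 0 0 44;-1 0 0 0 0 0 44;-1 0 -10 0 0 0 44;-1 0 -25 0 0 0 44;-1 0 -50 0 0 0 44;-1 0 -85 0 0 0 44;-1 0 -120 0 0 0 44;-30 0 -150 0 0 0 44;-60 0 -180 0 0 0 44;-60 0 -180 0 0 0 44;-60 0 -180 0 0 0 44")

```text
time_s: 18.12
tcp_pos: [0.5384, 0.0288, 0.2245]
eef_rot: [2.425, 1.991, 0.006]
force: [-0.3, 0.6, -0.4]
gripper_width: 0.466
gripper_force: 0.0
```

```bash
python3 m.py; cp pics/w4.png pics/w5.png
python3 - <<'E'
from h import *
c=cap('side');m=mould(cloud(c))*1000;x,y,z=m[...,0],m[...,1],m[...,2]
k=(z>45)&(z<75)&(abs(y)<15)&(x>83)&(x<140);print('nose out',k.sum(),x[k].max() if k.any() else 0,y[k].mean() if k.any() else 0)
E
```

```text
t 18.12 tcp mould mm [-1.527e+02 -1.000e-01  2.245e+02] yaw 78.78 tilt [ 3.10e-01 -4.00e-02 -5.73e+01] F mould [ 0.5  0.4 -0.4] tq [-0.04  0.05  0.01] 0.466
-80 315 -0.17 38.9 72.8
-65 57 -0.23 11.3 63.2
-50 178 -0.28 11.4 62.7
-35 178 -0.46 11.2 62.7
-20 180 -0.61 11.1 63.1
-5 186 -0.78 11.0 63.0
10 205 -0.47 11.9 62.7
25 177 -0.61 11.7 63.1
handle front x [-99.21563229 -80.37368894 -80.30255273]
gate top x [-73.88970459 -65.92905987] y [np.float64(-55.75873857127481), np.float64(54.44086229239194)]
nose out 107 114.52278198922922 2.957254001168947
```

View pics/w5.png

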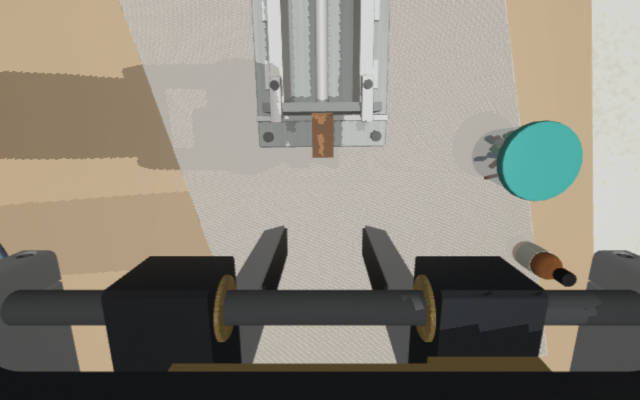

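Run:
```python
from h import *
a=ld('wrist');m=mould(cloud(a))*1000;x,y,z=m[...,0],m[...,1],m[...,2]
k=(abs(y)<8)&(x<-60)&(x>-125);q=m[k];
v,u=np.nonzero(k)
for r in np.unique(v): 
    s=v==r; print(r,x[k][s].mean().round(1),z[k][s].mean().round(1),end=' | ')
print()
for X in(-40,-20,0,20):
    r=[]
    for sy in(-1,1):
        kk=(abs(x-X)<10)&(abs(y*sy-41)<15)&(z>88)&(z<98); r+=np.percentile(y[kk],[2,98]).tolist() if kk.sum()>20 else []
    print(X,np.round(r,1),np.mean(r))
```

```text
99 -60.5 61.3 | 100 -61.5 60.9 | 101 -62.4 60.7 | 102 -66.0 97.0 | 103 -66.9 97.1 | 104 -67.8 97.2 | 105 -68.7 97.0 | 106 -69.5 97.1 | 107 -70.4 97.0 | 108 -71.3 97.5 | 109 -72.2 97.2 | 110 -73.1 97.1 | 111 -73.9 95.5 | 112 -73.8 74.4 | 113 -74.5 67.1 | 114 -75.5 67.1 | 115 -76.5 67.5 | 116 -77.4 67.2 | 117 -78.4 67.2 | 118 -79.4 66.8 | 119 -80.4 67.4 | 120 -81.4 67.3 | 121 -82.3 67.1 | 122 -83.3 67.3 | 123 -84.3 67.1 | 124 -85.3 67.1 | 125 -86.3 66.9 | 126 -87.3 67.1 | 127 -88.3 67.2 | 128 -89.3 67.0 | 129 -90.3 67.2 | 130 -91.2 67.4 | 131 -92.2 67.1 | 132 -93.2 67.3 | 133 -94.2 67.2 | 134 -95.2 67.0 | 135 -96.3 67.2 | 136 -97.3 67.2 | 137 -98.3 66.9 | 138 -99.3 67.1 | 139 -100.3 67.0 | 140 -101.3 67.1 | 141 -102.3 67.0 | 142 -103.3 67.2 | 143 -104.3 67.1 | 144 -105.3 67.0 | 145 -106.4 66.7 | 146 -107.4 66.9 | 147 -108.4 67.2 | 148 -109.4 67.2 | 149 -110.4 67.3 | 150 -111.5 66.7 | 151 -112.5 66.9 | 152 -113.5 67.3 | 153 -114.6 67.0 | 154 -115.6 67.1 | 155 -116.6 67.1 | 156 -117.7 67.0 | 157 -118.7 67.0 | 290 -124.9 335.1 | 291 -124.8 335.8 | 292 -124.8 336.1 | 293 -124.9 336.4 | 294 -124.8 337.0 | 
-40 [-46.4 -35.   34.9  46.3] -0.042062886915543274
-20 [-46.9 -35.2  35.   46.6] -0.1059686718977293
0 [-46.5 -35.   35.   46.7] 0.05567887357550916
20 [-46.9 -34.9  35.1  46.3] -0.10904319329159762
```

The handle's front face meets the gate face with no gap, and the rod is within about 0.5 mm of the middle. Handing in.

```bash
python3 -c "from station import *;print(job_done())"
```

```text
the job is handed in; nothing more can be done
None
```

The core rod is threaded through both gates with its shoulder home against the near gate and the rod within about 0.5 mm of the channel's middle line; the job was handed in at about 18 s.

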